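# Gauge the depth of a sign foot's socket

## Robot

A 6-joint arm with a two-finger parallel gripper is mounted at the origin on a cart in front of the work surface, level with it; the furniture and walls round the work are solid. World frame = base frame: x ahead of the robot, y to its left, z up, the work surface at z = 0. Lengths are in mm, angles in rad, forces in N, time in s.
With the tool pointing down it reaches from about 325 to 775 mm from the base axis. Payload 5.5 kg.
Tool frame: the origin (TCP) lies at the very end of the fingers, on their centre line; the grasp point (between the pads) lies 19 mm behind it (robot.hold_point_z is the distance from the TCP to the grasp point, in mm); z points along the fingers, y is the line along which they close (so a half turn about z gives the same grasp; the last joint's range is limited). The gripper opens to 88 mm and grips with 3 to 60 N. Pads are 20 mm wide; open, the fingers measure 115 mm over their backs; the gripper's body (75 mm by 178 mm) begins 61 mm behind the grasp point.
Start: joints at [1.049, 0.091, 1.231, -0, 1.82, -0.057], TCP at [268.953, 536.359, 196.731] pointing down, gripper open.
Joint ranges: [-2.87, 2.87], [-0.86, 2.18], [0.17, 2.46], [-1.51, 4.65], [0.06, 2.69], [-2.65, 2.65]. Speed limits (rad/s): [2.57, 2.57, 3.01, 3.14, 3.14, 3.14].

## Interface

Orientations are given as a 3x3 rotation matrix whose columns are the frame's x, y, z axes.
In Python, from cell import robot, vision, models gives the robot as it stands. The module is installed in compiled form; this text tells all that it offers.
- The arm moves only by the tool drive_tool, never from a script. Its argument "plan" is a list of rows, each a list of 5 numbers: the opening, from -1 (shut) to 1 (fully open), then the shift along the world's x, y, z in mm, then the turn about the world's z in rad. In form: [[claw, tx, ty, tz, yaw], ...]. A call has 1 to 12 rows; each row is the pose to reach, as a shift and turn from the pose commanded when the call began; what a row does not reach only later rows make up. A row lasts 1/12 s, in which the tool goes at most 41.7 mm and 7.16 degrees, less where a joint would pass 70% of its speed; a pose out of reach is approached as far as the arm can. A call with a gripper value outside its range is refused whole. The fingers move at their own pace and stop on an object; "squeeze" is the grip in N (left out, the last holds). Time passes only in rows, so rows that repeat a pose let the fingers close. It gives the time, the measured TCP pose, the force, the opening and the grip force at its end, in the units of the state.
- robot.observe(): the state, without advancing time (a new reading comes with each control period).
- vision.camera(name): name is "side" or "top"; returns the picture (384x512x3 uint8, red, green, blue); there is no depth.
- vision.camera_info(name): a dict with "mtx" (3x3 intrinsics, pixels), "R" (3x3) and "t" (3): a world point X has camera coordinates R X + t. Camera axes: x right, y down, z forward; pixel columns grow to the right and rows downward; lengths in mm; the calibration is good to about 2 mm. A picture is of the moment at which its call begins. camera_info takes no time and is no camera call.
- robot.sign_off(): hands the job in; it is judged then, once.
Trained networks look in the newest picture that a camera, given by its name, has taken for a name from the list of things; names that differ only in an ending like _2 or _b are one class to them, and where a whole thing is asked for, a point or a joint stands for the part that bears it (a point fixed in the world has none). Each returns a list of dicts, best first, with "score" (0 to 1); they miss things now and then, are a little off and sometimes report something else, mostly with a low value. They report only what shows in the picture. A call takes as long as a camera call. They do not tell look-alikes from the thing itself.
- models.trace(camera, name): "mask" (384x512 bool, what is visible of it) and "bbox" ([centre column, centre row, width, height] in pixels, round what is visible of it).
The state is a dict: "time": time; "qpos": joint angles; "dq": joint speeds; "joint_torque": joint torques, N m; "position": TCP position; "tool_rot": TCP orientation; "ft_force": force on the tool from outside, world axes, zero at the start; "moment": the same for the moment, N m; "width": opening from 0.0 (shut) to 1.0 (fully open); "grasp_force": force on a finger pad.
Only numpy, scipy, OpenCV 4.12 (cv2) and the standard library are available. Lean on these libraries where they do the work, as an engineer would, in place of code of your own. Each camera call takes 0.05 s, during which the arm holds its last target. There are 200 camera calls.

## Task

We need the socket depth of the counter sign's foot so that a new post can be cut. Take the depth gauge out of its wooden rest and lower its rod gently into the socket of the steel foot until you feel it touch the hidden bottom - keep hold of it, never let it drop down the hole, and press lightly. Then slide the gauge's collar down the rod until it sits flush on the socket's rim, again without pressing hard, and leave the gauge standing there on the bottom so that the collar marks the depth; do not disturb the pin tin, the tape measure or the thread spool.

Things in the scene. Friction and masses are not known exactly. Their poses are not given: they have to be found in the camera images.
- foot: fixed, dark steel sign foot: round base 104 mm across and 8 mm high carrying a square boss 46x46 mm whose flat top, the rim, is 82 mm above the counter. A vertical round socket 14 mm in bore with a 3 mm lead-in chamfer opens in the middle of the boss's top. Origin: centre of the underside, on the socket's axis; z up. Rigid; the gauge should not press on it with more than 20 N
- rim (a point): centre of the socket's mouth, level with the boss's flat top (82 mm above the counter), on the socket's vertical axis; its z points up out of the socket
- stop: the rigid stop inside the foot that is the socket's bottom. Its depth is set anew each time, somewhere from 46 to 64 mm below the rim, and can neither be seen nor read: this entry's origin is only the centre of the rim, NOT the bottom. The small clamp screw on the boss belongs to it but does not tell the depth. Rigid; more than 15 N on it is too much
- rest: fixed square wooden rest, 74 mm wide at the foot, 64x64 mm above, 28 mm high, with a 16 mm hole in its middle, floor 6 mm above the counter, in which the gauge stands at first. Origin: centre of the underside
- gauge: depth gauge, 0.28 to 0.36 kg with its collar, standing upright in the rest: steel rod 12 mm thick with a 3 mm tapered tip, 122 mm long over all, and at its top a round aluminium knob 22 mm across from 98 to 122 mm above the tip. A round sliding collar sits on the rod below the knob. Origin: centre of the rod's tip; z runs up the rod to the knob
- tip (a point): end of the gauge's rod (same point as the gauge's origin), z up the rod
- knob_top (a point): centre of the top of the gauge's knob, 122 mm above the tip
- collar (a joint): how far the collar has been slid down the rod, m: 0 = uppermost (its lower face 72 mm above the tip), 0.035 = lowest. It starts at 0 to 0.004. Stiff fit: about 1.6 N slides it, and it stays where it is left; the gauge's own weight is more than that
- collar_face (a point): centre of the collar's flat lower face, on the rod's axis, z up the rod. The collar is a round aluminium ring 32 mm across and 24.5 mm high above this face; at the start its top is 1.5 to 5.5 mm below the knob. The knob is narrower than the collar, so fingers can reach down past the knob to hold the collar. With the collar on the rim, 58 to 76 mm of the gauge stand above the rim
- pin_tin: round pin tin 66 mm across, 26 mm high, a bystander; origin: centre of its underside
- tape_measure: rolled-up tape measure 54x49 mm, 18 mm high, a bystander; origin: centre of its underside
- thread_spool: thread spool 29 mm across, 44 mm high, standing, a bystander; origin: centre of its underside
Mind the look-alikes: they are no part of the job. What is shaped like the gauge but turquoise is not meant.

How it is judged:
By the outcome, as a careful person would: the job done as asked, in the order asked, and still so for the second after the job is handed in, with the robot touching nothing.
It also fails if it takes over 53 s, if anything falls off the work surface, if the arm or the gripper's body presses on something with over 40 N, if the wrist force passes 120 N, or if a joint passes its speed limit or range.

## Working session

There is one attempt and no reset: what is moved stays moved. The work goes in short steps, Python scripts to look and compute and a tool call to move; the robot and the scene stay as the last step left them, time stands still between calls to the robot, and variables do not carry over. Pictures are saved under pics/ and viewed, at most 10 in all, crops included, and the job is handed in when it is done.

Besides the shell and the picture viewer there is one more tool, called after "Call:" as a command line: name --pt "numbers of a row" for each row, then --argument value for the rest. drive_tool: Moves the arm, as the interface text tells. Its arguments: {"type":"object","properties":{"plan":{"type":"array","items":{"type":"array","items":{"type":"number"}}},"squeeze":{"type":"number"}},"required":["plan"]}

```bash
mkdir -p pics; python3 - <<'E'
from cell import robot, vision, models
import cv2,numpy as np
ims=[]
for n in ("side","top"):
    im=vision.camera(n); cv2.imwrite(f"pics/{n}0.png",im[:,:,::-1])
    i=vision.camera_info(n); print(n,np.round(i["mtx"],1).tolist(),np.round(i["R"],3).tolist(),np.round(i["t"],1).tolist())
    for k in ("gauge","foot","rest"):
        for d in models.trace(n,k)[:3]: print(k,round(d["score"],2),np.round(d["bbox"],1),d["mask"].sum())
s=robot.observe(); print(s["time"],s["position"],s["tool_rot"],s["ft_force"],s["width"])
E
```

```text
side [[413.3, 0.0, 251.4], [0.0, 413.3, 191.2], [0.0, 0.0, 1.0]] [[0.999, 0.032, -0.02], [0.002, -0.576, -0.818], [-0.038, 0.817, -0.575]] [-545.7, 97.2, 915.2]
gauge 0.95 [202.9 188.9  16.6  49. ] 401
gauge 0.74 [253.8 175.8  14.2  42.9] 375
foot 0.62 [226.8 265.8  57.1  63.8] 2302
foot 0.5 [253.8 176.6  17.4  40.4] 363
rest 0.58 [254.6 199.1  39.9  27.8] 777
top [[403.2, 0.0, 249.0], [0.0, 403.2, 193.2], [0.0, 0.0, 1.0]] [[-0.013, -1.0, 0.008], [-0.982, 0.011, -0.188], [0.188, -0.01, -0.982]] [4.6, 549.3, 957.4]
gauge 0.7 [198.9 188.7  11.7  14.7] 176
gauge 0.49 [213.7 236.7  10.3   6.5] 162
foot 0.7 [289.2 217.3  38.3  39.2] 1295
foot 0.49 [197.  191.3  16.4  13.8] 161
rest 0.6 [202.2 198.3  38.4  35.7] 649
rest 0.52 [196.1 190.7  15.   15. ] 158
0.4 [268.92860043 536.31453119 196.54076139] [[-8.93899705e-01  4.48266995e-01 -1.33947809e-04]
 [ 4.48267015e-01  8.93899662e-01 -2.79132425e-04]
 [-5.38995249e-06 -3.09560777e-04 -9.99999952e-01]] [-1.10858862 -0.31651793  0.99233397] 1.0000400954586712
```

View pics/side0.png

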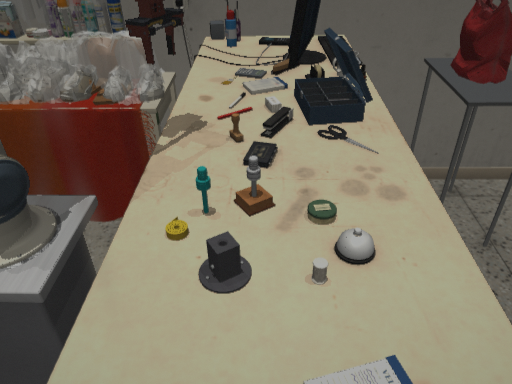

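View pics/top0.png

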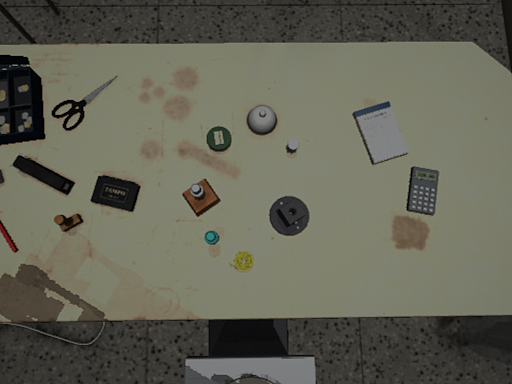

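The side view shows the silver gauge in the wooden rest at about (254,175), the turquoise look-alike at (203,189), and the foot at (225,262). In the top view, the gauge knob is at (197,189), the look-alike at (212,238) and the foot at (289,215). The tin, tape and spool are at (219,138), (243,262) and (292,146).

```bash
cat >h.py <<'E'
import numpy as np, cv2
from cell import vision
I={n:vision.camera_info(n) for n in("side","top")}
def ray(n,p):
    i=I[n];R=np.array(i["R"]);t=np.array(i["t"]);o=-R.T@t
    return o,R.T@np.linalg.inv(i["mtx"])@np.array([p[0],p[1],1.])
def onz(n,p,z):
    o,d=ray(n,p);return o+d*(z-o[2])/d[2]
def proj(n,X):
    i=I[n];c=np.array(i["R"])@np.array(X,float)+np.array(i["t"]);q=np.array(i["mtx"])@c;return q[:2]/q[2]
def tri(a,b):
    o1,d1=ray("side",a);o2,d2=ray("top",b)
    A=np.c_[d1,-d2];s=np.linalg.lstsq(A,o2-o1,rcond=None)[0]
    p,q=o1+d1*s[0],o2+d2*s[1];return (p+q)/2,np.linalg.norm(p-q)
E
python3 - <<'E'
from h import *
T=[]
for n,x,y in(("side",229,148),("top",176,168),("side",195,228),("top",264,196)):
    im=cv2.imread(f"pics/{n}0.png");c=im[y:y+48 if 0 else y+60,x:x+64 if 0 else x+60]
    if n=="side" : c=im[y:y+66,x:x+66]
    else: c=im[y:y+50,x:x+50]
    c=cv2.convertScaleAbs(c,alpha=1.6,beta=20); T.append(cv2.resize(c,(300,300),interpolation=cv2.INTER_CUBIC))
cv2.imwrite("pics/c.png",np.vstack([np.hstack(T[:2]),np.hstack(T[2:])]))
print("gauge top",onz("top",(197,189),140), "foot base",onz("top",(289.2,216),4),"look",onz("top",(212,238),120))
E
```

```text
gauge top [543.54894251 117.57432935 140.        ] foot base [ 496.9418429 -106.144974     4.       ] look [433.1673854   84.49462009 120.        ]
```

View pics/c.png

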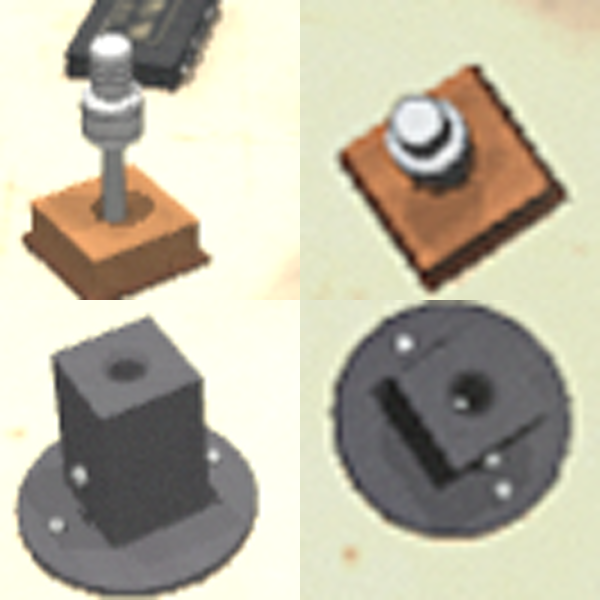

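```bash
python3 - <<'E'
from h import *
S=lambda x,y,u,v,s:(x+(u+.5)/s-.5,y+(v+.5)/s-.5)
a,b=66/300,50/300
ks=S(229,148,109,42,300/66);kt=S(176,168,116,120,6)
rs=S(195,228,127,70,300/66);rt=S(264,196,171,95,6)
for nm,s,t,z in(("knobtop",ks,kt,128),("rim",rs,rt,82)):
    print(nm,tri(s,t),"side",onz("side",s,z).round(1),"top",onz("top",t,z).round(1))
g=S(229,148,116,217,300/66);print("rod at rest top, side",onz("side",g,28))
# rest corners top face in top view
for u,v in((178,70),(265,195),(130,272),(42,155)): print("rest corner",onz("top",S(176,168,u,v,6),28).round(1))
for u,v in((113,20),(250,118),(140,178),(70,80)): print("boss",onz("top",S(264,196,u,v,6),82).round(1))
for u,v in((150,18),(203,80),(103,118),(52,56)): print("boss side",onz("side",S(195,228,u,v,300/66),82).round(1))
print("foot base centre", onz("top",S(264,196,151,122,6),6))
for n,c in(("side",(177,229)),("top",(243,262))): print("tape",onz(n,c,10))
print("tin",onz("top",(219,138),26),"spool",onz("top",(292,146),44),"look side",onz("side",(202,170),125))
E
```

```text
knobtop (array([548.43763947, 123.74908537, 127.39376046]), np.float64(2.134953682357717)) side [547.5 122.1 128. ] top [549.4 123.9 128. ]
rim (array([ 497.98652839, -105.50686934,   77.22660907]), np.float64(0.8149234825793518)) side [ 498.4 -110.9   82. ] top [ 497.7 -104.9   82. ]
rod at rest top, side [549.48308212 114.31698935  28.        ]
rest corner [591.7 110.2  28. ]
rest corner [536.8  72.7  28. ]
rest corner [504.4 129.8  28. ]
rest corner [555.2 167.9  28. ]
boss [528.5 -82.4  82. ]
boss [ 488.  -136.2   82. ]
boss [464.4 -91.4  82. ]
boss [504.3 -64.4  82. ]
boss side [505.1 -78.8  82. ]
boss side [ 529.4 -116.5   82. ]
boss side [ 491.4 -138.7   82. ]
boss side [ 466.9 -102.8   82. ]
foot base centre [ 496.90956661 -104.76340551    6.        ]
tape [382.89336386  12.41514666  10.        ]
tape [380.4750756  15.0197815  10.       ]
tin [703.25460565  74.99299875  26.        ] spool [ 673.68960644 -114.69838695   44.        ] look side [440.44064232  71.9814565  125.        ]
```

Call:
drive_tool --pt "1 279 -414 -20 0" --pt "1 279 -414 -20 0" --pt "1 279 -414 -20 0" --pt "1 279 -414 -20 0" --pt "1 279 -414 -20 0" --pt "1 279 -414 -20 0" --pt "1 279 -414 -20 0" --pt "1 279 -414 -20 0" --pt "1 279 -414 -20 0" --pt "1 279 -414 -20 0" --pt "1 279 -414 -20 0" --pt "1 279 -414 -20 0" --squeeze 6

```text
time: 1.4
position: [548.8, 120.4, 176.9]
tool_rot: [[-0.894, 0.448, 0.001], [0.448, 0.894, 0.0], [-0.001, 0.0, -1.0]]
ft_force: [-0.2, 1.8, 0.7]
width: 1.001
grasp_force: 0.0
```

Call:
drive_tool --pt "1 0 0 0 0" --pt "1 0 0 0 0" --pt "1 0 0 0 0" --pt "1 0 0 0 0"

```text
time: 1.73
position: [547.5, 123.6, 177.0]
tool_rot: [[-0.895, 0.447, 0.0], [0.447, 0.895, 0.0], [0.0, 0.001, -1.0]]
ft_force: [-0.5, -1.3, -0.5]
width: 0.997
grasp_force: 0.0
```

```bash
python3 - <<'E'
from h import *
from cell import robot
s=robot.observe();print(s["position"].round(2))
T=[]
for n,w in(("side",(200,100,110)),("top",(140,130,110))):
    im=vision.camera(n)[:,:,::-1];cv2.imwrite(f"pics/{n}1.png",im)
    x,y,k=w;c=im[y:y+k,x:x+k];T.append(cv2.resize(cv2.convertScaleAbs(c,alpha=1.6,beta=20),(400,400),interpolation=cv2.INTER_CUBIC))
cv2.imwrite("pics/d.png",np.hstack(T));print(proj("side",s["position"]),proj("top",s["position"]))
E
```

```text
[547.46 123.57 177.01]
[252.18628937 136.89463609] [192.28228394 183.9488723 ]
```

View pics/d.png

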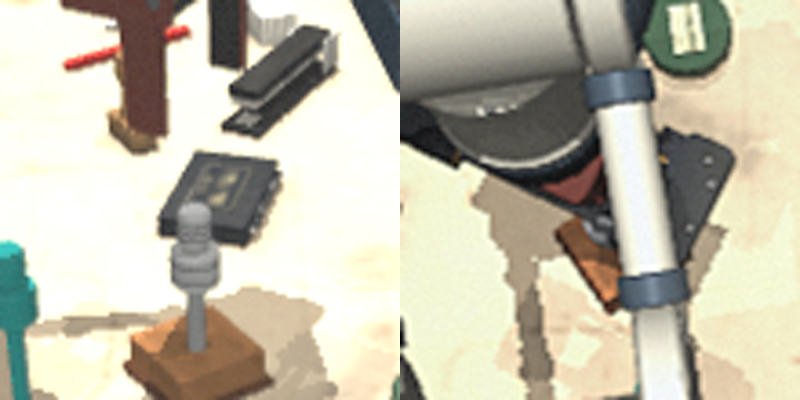

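```bash
python3 - <<'E'
from h import *
p=np.array([547.5,122.8,177]);u=np.array([.447,.895,0])
for k in(-57,-44,44,57):print(k,proj("side",p+k*u).round(1))
for q in((548,122,128),(548,122,102),(548,122,78)):print(proj("side",q).round(1))
E
```

```text
-57 [239.1 148.7]
-44 [242.2 145.9]
44 [261.5 128.8]
57 [264.2 126.5]
[252.8 156.9]
[253.  166.8]
[253.2 175.7]
```

Call:
drive_tool --pt "1 0 0 -20 0" --pt "1 0 0 -40 0" --pt "1 0 0 -57 0" --pt "1 0 0 -57 0" --pt "1 0 0 -57 0"

```text
time: 2.25
position: [547.0, 123.2, 119.2]
tool_rot: [[-0.895, 0.447, -0.002], [0.447, 0.895, -0.0], [0.002, -0.001, -1.0]]
ft_force: [0.5, -0.2, 0.4]
width: 0.997
grasp_force: 0.0
```

```bash
python3 - <<'E'
from h import *
from cell import robot
s=robot.observe();print(s["position"].round(2))
im=vision.camera("side")[:,:,::-1];cv2.imwrite("pics/side2.png",im)
c=im[115:215,200:300];c=cv2.resize(cv2.convertScaleAbs(c,alpha=1.6,beta=20),(600,600),interpolation=cv2.INTER_CUBIC)
p=np.array([547.5,122.8,120]);u=np.array([.447,.895,0])
for k in(-57,-44,44,57):
    q=((proj("side",p+k*u)-[200,115]+.5)*6).astype(int);cv2.drawMarker(c,tuple(int(v) for v in q),(0,0,255),0,14,2)
cv2.imwrite("pics/e.png",c)
E
```

```text
[547.01 123.24 119.2 ]
```

View pics/e.png

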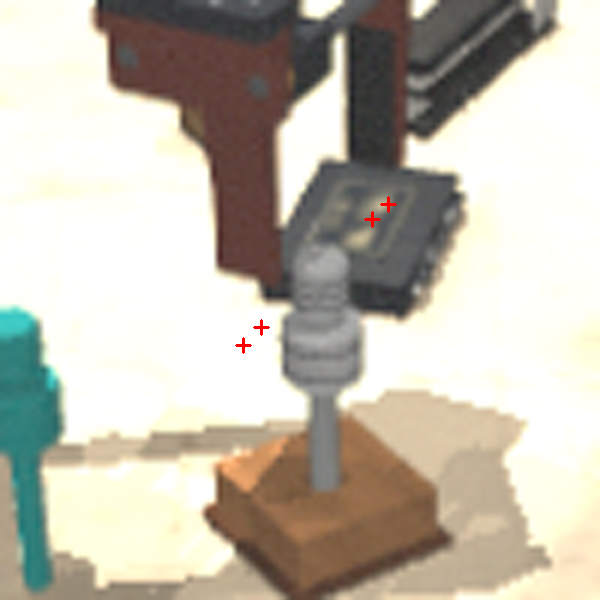

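```bash
python3 - <<'E'
from h import *
from cell import robot
im=vision.camera("top")[:,:,::-1];cv2.imwrite("pics/top2.png",im)
T=[]
for n,x,y in(("top",150,145),("side",200,115)):
    c=cv2.imread(f"pics/{n}2.png")[y:y+80,x:x+80];c=cv2.resize(cv2.convertScaleAbs(c,alpha=2,beta=40),(400,400),interpolation=cv2.INTER_CUBIC)
    p=np.array([547.5,122.8,120]);u=np.array([.447,.895,0]);v=np.array([-.895,.447,0])
    for dz,col in((0,(0,0,255)),(25,(255,0,0))):
      for k in(-57,-44,44,57):
       for m in(-10,10):
        q=((proj(n,p+k*u+m*v+[0,0,dz])-[x,y]+.5)*5).astype(int);cv2.drawMarker(c,tuple(int(w) for w in q),col,0,8,1)
    T.append(c)
cv2.imwrite("pics/f.png",np.hstack(T))
E
```

```text
(no output)
```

View pics/f.png

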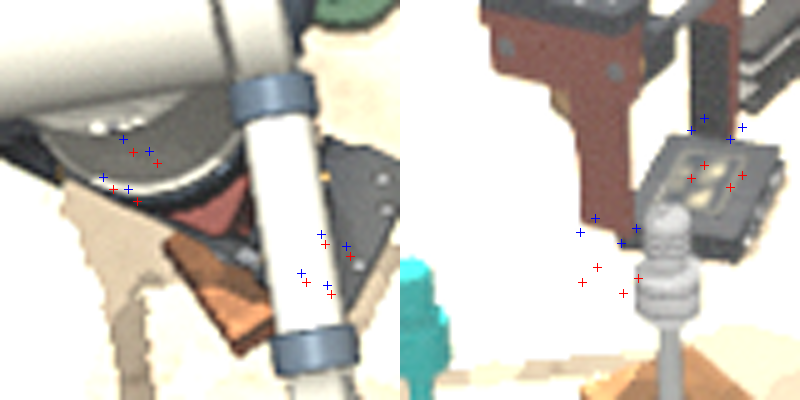

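```bash
python3 - <<'E'
from h import *
u=np.array([.447,.895,0]);v=np.array([-.895,.447,0])
for nm,d in(("base",(0,0,0)),("z25",(0,0,25)),("y37",(1,37,0))):
    p=np.array([547.5,122.8,120])+d
    for n,o,s in(("top",(150,145),0),("side",(200,115),400)):
      for z in (80,100):
        print(nm,n,z,[(((proj(n,p+a*u+b*v+[0,0,z])-o+.5)*5)+[s,0]).astype(int).tolist() for a,b in((-89,-37),(-89,37))])
E
```

```text
base top 80 [[433, 198], [356, 353]]
base top 100 [[432, 188], [353, 346]]
base side 80 [[637, 176], [476, 135]]
base side 100 [[636, 130], [472, 91]]
z25 top 80 [[432, 186], [352, 345]]
z25 top 100 [[431, 175], [349, 338]]
z25 side 80 [[635, 118], [471, 79]]
z25 side 100 [[634, 71], [468, 33]]
y37 top 80 [[347, 197], [268, 351]]
y37 top 100 [[344, 187], [263, 345]]
y37 side 80 [[643, 130], [488, 93]]
y37 side 100 [[642, 85], [484, 49]]
```

Call:
drive_tool --pt "1 0 0 40 0" --pt "1 0 0 80 0" --pt "1 0 0 120 0" --pt "1 0 0 160 0" --pt "1 0 0 200 0" --pt "1 0 0 230 0" --pt "1 0 0 230 0" --pt "1 0 0 230 0" --pt "1 0 0 230 0"

```text
time: 3.1
position: [548.0, 122.5, 350.0]
tool_rot: [[-0.894, 0.448, 0.001], [0.448, 0.894, 0.0], [-0.001, 0.001, -1.0]]
ft_force: [0.1, -0.4, -0.8]
width: 0.997
grasp_force: 0.0
```

```bash
python3 - <<'E'
from h import *
from cell import robot
s=robot.observe();print(s["position"].round(2))
im=vision.camera("side")[:,:,::-1];cv2.imwrite("pics/side3.png",im)
x,y=190,20
c=im[y:y+120,x:x+120];c=cv2.resize(cv2.convertScaleAbs(c,alpha=1.8,beta=30),(600,600),interpolation=cv2.INTER_CUBIC)
u=np.array([.447,.895,0]);v=np.array([-.895,.447,0])
for d,col in(((0,0,0),(0,0,255)),((0,0,25),(255,0,0)),((1,37,0),(0,255,0))):
  p=np.array([547.5,122.8,350])+d
  for k in(-57,-44,44,57):
   for m in(-10,10):
    q=((proj("side",p+k*u+m*v)-[x,y]+.5)*5).astype(int);cv2.drawMarker(c,tuple(int(w) for w in q),col,0,8,1)
cv2.imwrite("pics/g.png",c)
E
```

```text
[548.04 122.51 350.02]
```

View pics/g.png

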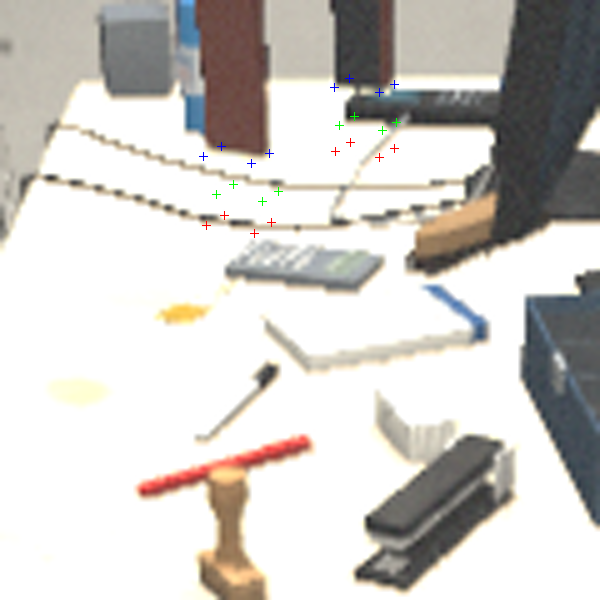

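Call:
drive_tool --pt "0 0 0 0 0" --pt "0 0 0 0 0" --pt "0 0 0 0 0" --pt "0 0 0 0 0"

```text
time: 3.48
position: [547.8, 122.3, 349.0]
tool_rot: [[-0.894, 0.448, -0.001], [0.448, 0.894, -0.0], [0.001, -0.001, -1.0]]
ft_force: [-0.6, 0.1, -0.4]
width: 0.736
grasp_force: 0.0
```

```bash
python3 - <<'E'
from h import *
from cell import robot
s=robot.observe();print(s["position"].round(2),s["width"])
im=vision.camera("side")[:,:,::-1];cv2.imwrite("pics/side4.png",im)
u=np.array([.447,.895,0])
for f,h in(("side3",44),("side4",44*s["width"])):
    i=cv2.imread(f"pics/{f}.png").astype(int);b,g,r=i[...,0],i[...,1],i[...,2]
    m=(r>1.35*g)&(r<130)&(r>25);m[:,:215]=0;m[:,270:]=0;m[70:]=0
    ys,xs=np.nonzero(m)
    for c in range(226,258,3): print(c,ys[xs==c].max() if (xs==c).any() else None,end="; ")
    print([proj("side",np.array([548,122.5,350])+k*u).round(1).tolist() for k in(-h-13,-h)])
E
```

```text
[547.81 122.32 349.  ] 0.7364555803673448
226 15; 229 24; 232 48; 235 49; 238 49; 241 50; 244 5; 247 None; 250 None; 253 None; 256 12; [[235.8, 65.5], [239.4, 63.4]]
226 14; 229 19; 232 20; 235 48; 238 48; 241 48; 244 49; 247 None; 250 None; 253 7; 256 8; [[239.0, 63.6], [242.5, 61.5]]
```

```bash
python3 -c "
from cell import robot
print(robot.hold_point_z,[a for a in dir(robot) if a[0]!='_'])"
```

```text
18.700000000000003 ['Unreachable', 'hold_point_z', 'observe', 'sign_off']
```

Call:
drive_tool --pt "0.5 0 0 -40 0" --pt "0.5 0 0 -80 0" --pt "0.5 0 0 -120 0" --pt "0.5 0 0 -160 0" --pt "0.5 0 0 -200 0" --pt "0.5 0 0 -225 0" --pt "0.5 0 0 -240 0" --pt "0.5 0 0 -250 0" --pt "0.5 0 0 -260 0" --pt "0.5 0 0 -270 0" --pt "0.5 0 0 -270 0" --pt "0.5 0 0 -270 0"

```text
time: 4.53
position: [548.1, 122.4, 80.1]
tool_rot: [[-0.894, 0.448, 0.0], [0.448, 0.894, 0.0], [-0.0, 0.0, -1.0]]
ft_force: [0.3, -0.3, 0.2]
width: 0.749
grasp_force: 0.0
```

Call:
drive_tool --pt "0.5 0 0 -10 0" --pt "0.5 0 0 -20 0" --pt "0.5 0 0 -28 0" --pt "0.5 0 0 -28 0" --pt "0.5 0 0 -28 0"

```text
time: 4.95
position: [547.3, 122.3, 50.7]
tool_rot: [[-0.894, 0.448, -0.002], [0.448, 0.894, -0.0], [0.002, -0.001, -1.0]]
ft_force: [0.5, -0.3, 0.4]
width: 0.749
grasp_force: 0.0
```

```bash
python3 - <<'E'
from h import *
from cell import robot
s=robot.observe();print(s["position"].round(2),s["ft_force"])
im=vision.camera("side")[:,:,::-1];cv2.imwrite("pics/side5.png",im)
c=im[130:220,210:300];c=cv2.resize(cv2.convertScaleAbs(c,alpha=1.6,beta=20),(540,540),interpolation=cv2.INTER_CUBIC)
cv2.imwrite("pics/k.png",c)
E
```

```text
[547.35 122.26  50.68] [ 0.54678527 -0.29550104  0.36363124]
```

View pics/k.png

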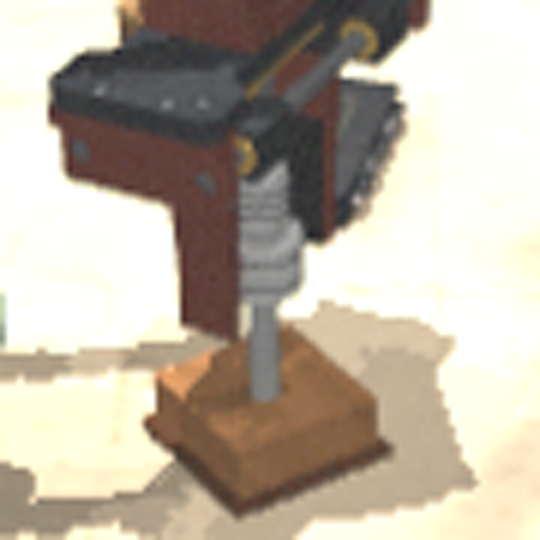

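Call:
drive_tool --pt "0.5 0 0 3 0" --pt "0.2 0 0 3 0" --pt "-0.1 0 0 3 0" --pt "-0.4 0 0 3 0" --pt "-0.4 0 0 3 0" --pt "-0.4 0 0 3 0" --pt "-0.4 0 0 3 0" --squeeze 5

```text
time: 5.58
position: [548.0, 122.4, 54.8]
tool_rot: [[-0.894, 0.448, 0.0], [0.448, 0.894, 0.0], [-0.0, 0.0, -1.0]]
ft_force: [0.1, 0.3, -0.0]
width: 0.358
grasp_force: 5.0
```

Call:
drive_tool --pt "-0.4 0 0 0 0" --pt "-0.4 0 0 0 0" --pt "-0.4 0 0 0 0" --pt "-0.4 0 0 0 0"

```text
time: 5.92
position: [548.0, 122.4, 54.8]
tool_rot: [[-0.894, 0.448, 0.0], [0.448, 0.894, 0.0], [-0.0, 0.0, -1.0]]
ft_force: [0.2, 0.1, -0.7]
width: 0.357
grasp_force: 5.0
```

Call:
drive_tool --pt "-0.6 0 0 0 0" --pt "-0.6 0 0 0 0" --pt "-0.6 0 0 0 0" --pt "-0.6 0 0 3 0" --pt "-0.6 0 0 6 0" --pt "-0.6 0 0 10 0" --pt "-0.6 0 0 20 0" --pt "-0.6 0 0 40 0" --pt "-0.6 0 0 70 0" --pt "-0.6 0 0 100 0" --pt "-0.6 0 0 100 0" --pt "-0.6 0 0 100 0" --squeeze 25

```text
time: 6.92
position: [549.2, 122.5, 157.6]
tool_rot: [[-0.894, 0.448, 0.005], [0.448, 0.894, 0.001], [-0.004, 0.003, -1.0]]
ft_force: [0.4, 1.3, -3.0]
width: 0.349
grasp_force: 25.0
```

Call:
drive_tool --pt "-0.6 -5 -25 0 0" --pt "-0.6 -12 -60 0 0" --pt "-0.6 -20 -95 0 0" --pt "-0.6 -28 -130 0 0" --pt "-0.6 -36 -165 0 0" --pt "-0.6 -43 -195 0 0" --pt "-0.6 -48 -215 0 0" --pt "-0.6 -50 -228 0 0" --pt "-0.6 -50 -228 0 0" --pt "-0.6 -50 -228 0 0" --pt "-0.6 -50 -228 0 0" --pt "-0.6 -50 -228 0 0"

```text
time: 7.92
position: [497.9, -104.6, 153.9]
tool_rot: [[-0.894, 0.447, -0.001], [0.447, 0.894, 0.001], [0.001, 0.0, -1.0]]
ft_force: [0.5, 0.1, -1.8]
width: 0.351
grasp_force: 25.0
```

```bash
python3 - <<'E'
from h import *
from cell import robot
s=robot.observe();print(s["position"].round(2),s["ft_force"])
T=[]
for n,x,y in(("side",175,130),("top",240,160)):
    im=vision.camera(n)[:,:,::-1];cv2.imwrite(f"pics/{n}6.png",im)
    c=im[y:y+160,x:x+110] if n=="side" else im[y:y+110,x:x+76]
    c=cv2.resize(cv2.convertScaleAbs(c,alpha=1.8,beta=30),(400,582),interpolation=cv2.INTER_CUBIC);T.append(c)
cv2.imwrite("pics/l.png",np.hstack(T))
print(proj("side",(498,-106,104)),proj("side",(498,-106,82)))
E
```

```text
[ 497.88 -104.63  153.94] [ 0.5251451   0.06922909 -1.81976326]
[221.86386962 232.13909827] [222.59324247 241.20976929]
```

View pics/l.png

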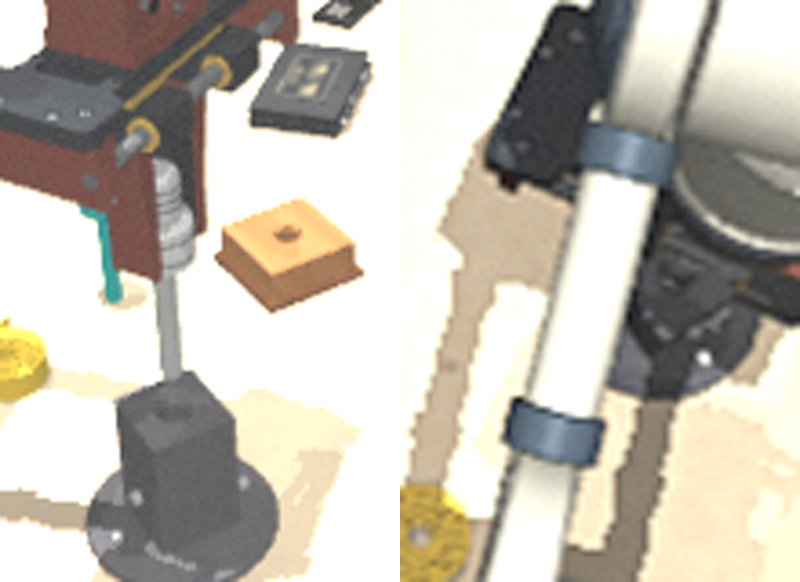

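Call:
drive_tool --pt "-0.6 0 0 -5 0" --pt "-0.6 0 0 -10 0" --pt "-0.6 0 0 -14 0" --pt "-0.6 0 0 -14 0" --pt "-0.6 0 0 -14 0"

```text
time: 8.43
position: [497.7, -105.5, 140.1]
tool_rot: [[-0.894, 0.448, -0.001], [0.448, 0.894, 0.0], [0.001, -0.0, -1.0]]
ft_force: [-0.0, 0.5, -2.6]
width: 0.349
grasp_force: 25.0
```

```bash
python3 - <<'E'
from h import *
from cell import robot
s=robot.observe();print(s["position"].round(2),s["ft_force"])
im=vision.camera("side")[:,:,::-1];cv2.imwrite("pics/side7.png",im)
a=cv2.imread("pics/side0.png")[222:262,200:248];b=im[222:262,200:248]
f=lambda c:cv2.resize(cv2.convertScaleAbs(c,alpha=2.2,beta=30),(384,320),interpolation=cv2.INTER_CUBIC)
cv2.imwrite("pics/m.png",np.hstack([f(a),f(b)]))
E
```

```text
[ 497.66 -105.48  140.09] [-0.02883915  0.51223096 -2.58626792]
```

View pics/m.png

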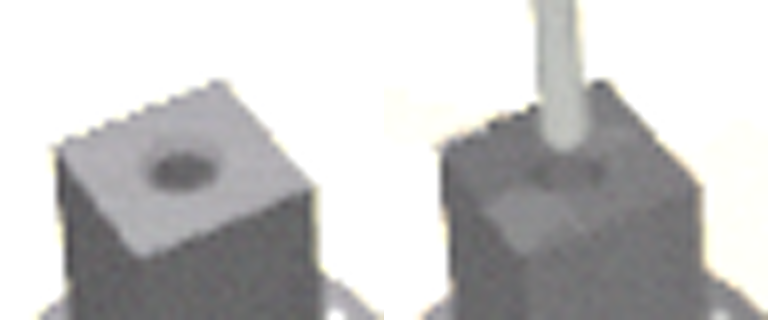

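The tip is centred over the socket: column 183 against 184 in the crop, about 8 mm above the rim. I'll lower it gently.

Call:
drive_tool --pt "-0.6 0 0 -2 0" --pt "-0.6 0 0 -4 0" --pt "-0.6 0 0 -6 0" --pt "-0.6 0 0 -8 0" --pt "-0.6 0 0 -9 0" --pt "-0.6 0 0 -10 0" --pt "-0.6 0 0 -11 0" --pt "-0.6 0 0 -12 0" --pt "-0.6 0 0 -12 0"

```text
time: 9.23
position: [497.8, -105.6, 128.5]
tool_rot: [[-0.894, 0.448, -0.0], [0.448, 0.894, 0.0], [0.0, -0.0, -1.0]]
ft_force: [0.9, -0.2, -2.5]
width: 0.35
grasp_force: 25.0
```

Call:
drive_tool --pt "-0.6 0 0 -1 0" --pt "-0.6 0 0 -2 0" --pt "-0.6 0 0 -3 0" --pt "-0.6 0 0 -4 0" --pt "-0.6 0 0 -5 0" --pt "-0.6 0 0 -6 0" --pt "-0.6 0 0 -6 0"

```text
time: 9.82
position: [497.8, -105.6, 122.4]
tool_rot: [[-0.894, 0.448, -0.0], [0.448, 0.894, 0.0], [0.0, -0.0, -1.0]]
ft_force: [0.4, -0.3, -3.1]
width: 0.354
grasp_force: 25.0
```

Call:
drive_tool --pt "-0.6 0 0 -3 0" --pt "-0.6 0 0 -6 0" --pt "-0.6 0 0 -9 0" --pt "-0.6 0 0 -12 0" --pt "-0.6 0 0 -15 0" --pt "-0.6 0 0 -18 0" --pt "-0.6 0 0 -20 0" --pt "-0.6 0 0 -22 0" --pt "-0.6 0 0 -24 0" --pt "-0.6 0 0 -25 0" --pt "-0.6 0 0 -26 0" --pt "-0.6 0 0 -26 0"

```text
time: 10.82
position: [497.9, -105.6, 96.6]
tool_rot: [[-0.894, 0.448, -0.0], [0.448, 0.894, 0.0], [0.0, -0.0, -1.0]]
ft_force: [0.2, 0.6, -3.7]
width: 0.355
grasp_force: 25.0
```

Call:
drive_tool --pt "-0.6 0 0 -0.7 0" --pt "-0.6 0 0 -1.4 0" --pt "-0.6 0 0 -2 0" --pt "-0.6 0 0 -2 0"

```text
time: 11.15
position: [497.9, -105.6, 94.6]
tool_rot: [[-0.894, 0.448, -0.0], [0.448, 0.894, 0.0], [0.0, 0.0, -1.0]]
ft_force: [-0.5, -0.9, -3.1]
width: 0.354
grasp_force: 25.0
```

Call:
drive_tool --pt "-0.6 0 0 -0.7 0" --pt "-0.6 0 0 -1.4 0" --pt "-0.6 0 0 -2 0" --pt "-0.6 0 0 -2 0"

```text
time: 11.48
position: [497.9, -105.6, 92.5]
tool_rot: [[-0.894, 0.448, -0.0], [0.448, 0.894, 0.0], [0.0, -0.0, -1.0]]
ft_force: [-0.0, 0.1, -3.3]
width: 0.349
grasp_force: 25.0
```

Call:
drive_tool --pt "-0.6 0 0 -0.7 0" --pt "-0.6 0 0 -1.4 0" --pt "-0.6 0 0 -2 0" --pt "-0.6 0 0 -2 0"

```text
time: 11.82
position: [497.9, -105.6, 90.5]
tool_rot: [[-0.894, 0.448, -0.0], [0.448, 0.894, 0.0], [0.0, -0.0, -1.0]]
ft_force: [-0.1, 0.2, -3.0]
width: 0.351
grasp_force: 25.0
```

Call:
drive_tool --pt "-0.6 0 0 -0.7 0" --pt "-0.6 0 0 -1.4 0" --pt "-0.6 0 0 -2 0" --pt "-0.6 0 0 -2 0"

```text
time: 12.15
position: [497.9, -105.6, 88.5]
tool_rot: [[-0.894, 0.448, -0.0], [0.448, 0.894, 0.0], [0.0, -0.0, -1.0]]
ft_force: [-0.3, 0.2, -3.2]
width: 0.348
grasp_force: 25.0
```

Call:
drive_tool --pt "-0.6 0 0 -0.7 0" --pt "-0.6 0 0 -1.4 0" --pt "-0.6 0 0 -2 0" --pt "-0.6 0 0 -2 0"

```text
time: 12.48
position: [497.9, -105.6, 86.5]
tool_rot: [[-0.894, 0.448, -0.0], [0.448, 0.894, 0.0], [0.0, -0.0, -1.0]]
ft_force: [-1.0, 0.0, -3.2]
width: 0.351
grasp_force: 25.0
```

Call:
drive_tool --pt "-0.6 0 0 -0.7 0" --pt "-0.6 0 0 -1.4 0" --pt "-0.6 0 0 -2 0" --pt "-0.6 0 0 -2 0"

```text
time: 12.82
position: [497.9, -105.6, 84.5]
tool_rot: [[-0.894, 0.448, -0.0], [0.448, 0.894, 0.0], [0.0, -0.0, -1.0]]
ft_force: [-0.2, -0.4, -3.6]
width: 0.353
grasp_force: 25.0
```

Call:
drive_tool --pt "-0.6 0 0 -0.7 0" --pt "-0.6 0 0 -1.4 0" --pt "-0.6 0 0 -2 0" --pt "-0.6 0 0 -2 0"

```text
time: 13.15
position: [497.9, -105.6, 82.5]
tool_rot: [[-0.894, 0.448, -0.0], [0.448, 0.894, 0.0], [0.0, -0.0, -1.0]]
ft_force: [0.0, 0.5, -3.3]
width: 0.356
grasp_force: 25.0
```

Call:
drive_tool --pt "-0.6 0 0 -0.7 0" --pt "-0.6 0 0 -1.4 0" --pt "-0.6 0 0 -2 0" --pt "-0.6 0 0 -2 0"

```text
time: 13.48
position: [497.9, -105.6, 80.5]
tool_rot: [[-0.894, 0.448, -0.0], [0.448, 0.894, 0.0], [0.0, -0.0, -1.0]]
ft_force: [-1.0, -0.2, -2.9]
width: 0.35
grasp_force: 25.0
```

Call:
drive_tool --pt "-0.6 0 0 -0.7 0" --pt "-0.6 0 0 -1.4 0" --pt "-0.6 0 0 -2 0" --pt "-0.6 0 0 -2 0"

```text
time: 13.82
position: [497.9, -105.6, 78.5]
tool_rot: [[-0.894, 0.448, -0.0], [0.448, 0.894, 0.0], [0.0, -0.0, -1.0]]
ft_force: [0.3, 0.2, -2.5]
width: 0.356
grasp_force: 25.0
```

Call:
drive_tool --pt "-0.6 0 0 -0.7 0" --pt "-0.6 0 0 -1.4 0" --pt "-0.6 0 0 -2 0" --pt "-0.6 0 0 -2 0"

```text
time: 14.15
position: [497.9, -105.6, 76.5]
tool_rot: [[-0.894, 0.448, -0.0], [0.448, 0.894, 0.0], [0.0, -0.0, -1.0]]
ft_force: [-0.3, 0.7, -2.9]
width: 0.352
grasp_force: 25.0
```

Call:
drive_tool --pt "-0.6 0 0 -0.7 0" --pt "-0.6 0 0 -1.4 0" --pt "-0.6 0 0 -2 0" --pt "-0.6 0 0 -2 0"

```text
time: 14.48
position: [497.9, -105.6, 74.5]
tool_rot: [[-0.894, 0.448, -0.0], [0.448, 0.894, 0.0], [0.0, -0.0, -1.0]]
ft_force: [-0.6, -0.7, -2.6]
width: 0.353
grasp_force: 25.0
```

Call:
drive_tool --pt "-0.6 0 0 -0.7 0" --pt "-0.6 0 0 -1.4 0" --pt "-0.6 0 0 -2 0" --pt "-0.6 0 0 -2 0"

```text
time: 14.82
position: [497.9, -105.6, 72.5]
tool_rot: [[-0.894, 0.448, -0.0], [0.448, 0.894, 0.0], [0.0, -0.0, -1.0]]
ft_force: [0.7, 0.5, -3.9]
width: 0.353
grasp_force: 25.0
```

Call:
drive_tool --pt "-0.6 0 0 -0.7 0" --pt "-0.6 0 0 -1.4 0" --pt "-0.6 0 0 -2 0" --pt "-0.6 0 0 -2 0"

```text
time: 15.15
position: [498.3, -105.8, 71.3]
tool_rot: [[-0.894, 0.448, 0.001], [0.448, 0.894, -0.0], [-0.001, 0.0, -1.0]]
ft_force: [-0.2, -0.2, -0.0]
width: 0.351
grasp_force: 25.0
```

Call:
drive_tool --pt "-0.6 0 0 -0.7 0" --pt "-0.6 0 0 -1.4 0" --pt "-0.6 0 0 -2 0" --pt "-0.6 0 0 -2 0"

```text
time: 15.48
position: [498.0, -105.7, 68.7]
tool_rot: [[-0.894, 0.448, 0.0], [0.448, 0.894, -0.0], [-0.0, 0.0, -1.0]]
ft_force: [-0.2, -0.1, 0.7]
width: 0.35
grasp_force: 25.0
```

Bottom contact was felt near z≈71. I'll lower the grip so it can't press hard, then slide the collar down.

Call:
drive_tool --pt "-0.6 0 0 0 0" --pt "-0.6 0 0 0 0" --pt "-0.6 0 0 -0.7 0" --pt "-0.6 0 0 -1.4 0" --pt "-0.6 0 0 -2 0" --pt "-0.6 0 0 -2 0" --squeeze 10

```text
time: 15.98
position: [497.9, -105.6, 66.5]
tool_rot: [[-0.894, 0.448, -0.0], [0.448, 0.894, 0.0], [0.0, -0.0, -1.0]]
ft_force: [0.2, -0.3, 0.9]
width: 0.356
grasp_force: 10.0
```

Call:
drive_tool --pt "-0.6 0 0 -0.7 0" --pt "-0.6 0 0 -1.4 0" --pt "-0.6 0 0 -2 0" --pt "-0.6 0 0 -2 0"

```text
time: 16.32
position: [497.9, -105.6, 64.5]
tool_rot: [[-0.894, 0.448, -0.0], [0.448, 0.894, 0.0], [0.0, -0.0, -1.0]]
ft_force: [1.1, -0.9, 0.5]
width: 0.358
grasp_force: 10.0
```

Call:
drive_tool --pt "-0.6 0 0 -0.5 0" --pt "-0.6 0 0 -1 0" --pt "-0.6 0 0 -1 0"

```text
time: 16.57
position: [497.9, -105.6, 63.6]
tool_rot: [[-0.894, 0.448, -0.0], [0.448, 0.894, 0.0], [0.0, -0.0, -1.0]]
ft_force: [-0.0, -0.3, -0.5]
width: 0.357
grasp_force: 10.0
```

Call:
drive_tool --pt "-0.6 0 0 -0.5 0" --pt "-0.6 0 0 -1 0" --pt "-0.6 0 0 -1 0"

```text
time: 16.82
position: [497.9, -105.6, 62.6]
tool_rot: [[-0.894, 0.448, -0.0], [0.448, 0.894, 0.0], [0.0, -0.0, -1.0]]
ft_force: [-0.6, -0.5, 1.0]
width: 0.356
grasp_force: 10.0
```

Call:
drive_tool --pt "-0.6 0 0 -0.5 0" --pt "-0.6 0 0 -1 0" --pt "-0.6 0 0 -1 0"

```text
time: 17.07
position: [497.9, -105.6, 61.6]
tool_rot: [[-0.894, 0.448, -0.0], [0.448, 0.894, 0.0], [0.0, -0.0, -1.0]]
ft_force: [-0.4, -0.5, 0.6]
width: 0.357
grasp_force: 10.0
```

Call:
drive_tool --pt "-0.6 0 0 -0.5 0" --pt "-0.6 0 0 -1 0" --pt "-0.6 0 0 -1 0"

```text
time: 17.32
position: [497.9, -105.6, 60.6]
tool_rot: [[-0.894, 0.448, -0.0], [0.448, 0.894, 0.0], [0.0, -0.0, -1.0]]
ft_force: [0.7, -0.2, -0.2]
width: 0.356
grasp_force: 10.0
```

Call:
drive_tool --pt "-0.6 0 0 -0.5 0" --pt "-0.6 0 0 -1 0" --pt "-0.6 0 0 -1 0"

```text
time: 17.57
position: [498.0, -105.7, 60.4]
tool_rot: [[-0.894, 0.448, 0.0], [0.448, 0.894, -0.0], [-0.0, 0.0, -1.0]]
ft_force: [-2.5, 1.0, 4.3]
width: 0.354
grasp_force: 10.0
```

Call:
drive_tool --pt "-0.6 0 0 0 0" --pt "-0.6 0 0 0 0" --pt "-0.6 0 0 0 0"

```text
time: 17.82
position: [498.0, -105.7, 60.4]
tool_rot: [[-0.894, 0.448, 0.0], [0.448, 0.894, -0.0], [-0.001, 0.0, -1.0]]
ft_force: [-2.5, 0.7, 5.3]
width: 0.354
grasp_force: 10.0
```

Call:
drive_tool --pt "-0.6 0 0 -0.4 0" --pt "-0.6 0 0 -0.4 0" --pt "-0.6 0 0 -0.4 0"

```text
time: 18.07
position: [498.1, -105.7, 60.4]
tool_rot: [[-0.894, 0.448, 0.001], [0.448, 0.894, -0.0], [-0.001, 0.0, -1.0]]
ft_force: [-3.0, 0.7, 6.9]
width: 0.355
grasp_force: 10.0
```

Call:
drive_tool --pt "-0.6 0 0 0.4 0" --pt "-0.6 0 0 0.4 0" --pt "-0.6 0 0 0.4 0" --squeeze 4

```text
time: 18.32
position: [498.2, -105.7, 60.3]
tool_rot: [[-0.894, 0.448, 0.001], [0.448, 0.894, -0.0], [-0.001, 0.0, -1.0]]
ft_force: [-1.5, 1.5, 5.7]
width: 0.356
grasp_force: 4.0
```

Call:
drive_tool --pt "-0.2 0 0 0 0" --pt "-0.1 0 0 0 0" --pt "0 0 0 0 0" --pt "0.2 0 0 0 0" --pt "0.4 0 0 0 0" --pt "0.5 0 0 0 0" --pt "0.5 0 0 0 0"

```text
time: 18.9
position: [497.9, -105.6, 59.6]
tool_rot: [[-0.894, 0.448, -0.0], [0.448, 0.894, 0.0], [0.0, -0.0, -1.0]]
ft_force: [-1.1, -0.0, -0.1]
width: 0.74
grasp_force: 0.0
```

```bash
python3 - <<'E'
from h import *
from cell import robot
s=robot.observe();print(s["position"].round(2),s["ft_force"].round(1),s["width"])
cv2.imwrite("pics/side8.png",vision.camera("side")[:,:,::-1])
E
```

```text
[ 497.89 -105.63   59.58] [-1.1 -0.  -0.1] 0.7404874758032284
```

Call:
drive_tool --pt "0.5 0 0 5 0" --pt "0.5 0 0 10 0" --pt "0.5 0 0 20 0" --pt "0.5 0 0 40 0" --pt "0.5 0 0 70 0" --pt "0.5 0 0 110 0" --pt "0.5 0 0 150 0" --pt "0.5 0 0 180 0" --pt "0.5 0 0 180 0" --pt "0.5 0 0 180 0"

```text
time: 19.78
position: [498.9, -105.9, 243.3]
tool_rot: [[-0.894, 0.448, 0.006], [0.448, 0.894, -0.002], [-0.006, 0.001, -1.0]]
ft_force: [-0.2, 0.2, -1.2]
width: 0.753
grasp_force: 0.0
```

```bash
python3 - <<'E'
from h import *
from cell import robot, models
im=vision.camera("side")[:,:,::-1];cv2.imwrite("pics/side9.png",im)
for d in models.trace("side","gauge")[:3]:print(round(d["score"],2),d["bbox"])
for z in(143,119,106.5,82):print(z,proj("side",(498,-105.6,z)).round(1))
g=cv2.cvtColor(im,cv2.COLOR_BGR2GRAY)
for r in range(208,252,2):print(r,g[r,208:240:2].tolist())
s=robot.observe();print(s["time"],s["position"])
E
```

```text
0.7 [223.5, 231.2, 19.4, 34.9]
143 [220.5 215.1]
119 [221.4 225.6]
106.5 [221.8 230.9]
82 [222.6 241.1]
208 [86, 116, 117, 128, 185, 185, 185, 184, 185, 183, 182, 184, 184, 183, 183, 181]
210 [74, 115, 113, 114, 185, 184, 187, 188, 184, 183, 183, 187, 187, 185, 186, 185]
212 [86, 101, 102, 106, 174, 173, 178, 175, 183, 182, 183, 185, 186, 185, 187, 186]
214 [102, 106, 124, 173, 163, 114, 113, 111, 117, 172, 185, 184, 184, 184, 186, 184]
216 [174, 174, 171, 168, 111, 113, 112, 112, 112, 108, 186, 185, 184, 184, 185, 184]
218 [179, 178, 173, 164, 91, 110, 113, 111, 103, 84, 184, 186, 184, 185, 185, 182]
220 [187, 184, 185, 176, 75, 92, 99, 96, 88, 69, 185, 186, 186, 185, 184, 184]
222 [186, 185, 184, 178, 63, 62, 74, 65, 68, 66, 183, 184, 184, 184, 184, 182]
224 [187, 187, 186, 180, 61, 72, 81, 68, 66, 72, 184, 183, 184, 182, 183, 183]
226 [188, 185, 184, 185, 84, 72, 80, 78, 59, 91, 185, 186, 185, 184, 185, 185]
228 [186, 185, 186, 185, 167, 81, 83, 83, 77, 99, 157, 187, 187, 188, 186, 186]
230 [185, 186, 185, 169, 91, 86, 69, 71, 66, 98, 99, 139, 187, 187, 187, 185]
232 [174, 185, 185, 83, 89, 74, 68, 71, 67, 98, 98, 109, 188, 187, 185, 184]
234 [117, 118, 117, 86, 89, 89, 74, 75, 84, 97, 97, 89, 188, 188, 186, 185]
236 [119, 119, 114, 69, 107, 113, 111, 102, 99, 100, 87, 62, 115, 173, 186, 185]
238 [108, 90, 73, 51, 72, 90, 105, 106, 93, 84, 69, 66, 42, 97, 119, 128]
240 [47, 39, 51, 56, 75, 68, 73, 71, 66, 70, 77, 69, 44, 51, 112, 120]
242 [38, 40, 41, 48, 73, 80, 83, 84, 85, 86, 78, 58, 43, 44, 54, 114]
244 [36, 38, 40, 42, 68, 70, 77, 79, 78, 64, 67, 61, 42, 44, 48, 58]
246 [33, 36, 48, 43, 49, 74, 79, 83, 83, 76, 57, 42, 45, 48, 42, 37]
248 [35, 35, 40, 49, 49, 43, 42, 40, 45, 46, 45, 42, 42, 39, 37, 38]
250 [33, 32, 34, 42, 50, 50, 49, 48, 48, 44, 37, 37, 40, 37, 36, 39]
19.8833 [ 497.75544722 -105.5835025   239.20609302]
```

```bash
python3 -c "
from cell import robot
print(robot.sign_off())"
```

```text
the job is handed in; nothing more can be done
None
```

The job is handed in: the gauge stands on the socket's bottom with its collar flush on the rim, marking a depth of about 61 mm by the arm's height readings. The wrist force never read above about 7 N, and the tin, tape and spool were not approached; the job took about 20 s of the 53 s allowed.

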